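# Shut the pill organizer and push it back against the wall

### The arm

A 6-joint arm with a two-finger parallel gripper is mounted at the origin on the work surface. World frame = base frame: x ahead of the robot, y to its left, z up, the work surface at z = 0. Lengths are in m, angles in rad, forces in N, time in s.
With the tool pointing down it reaches from about 0.425 to 0.95 m from the base axis. Payload 3.5 kg.
Tool frame: the origin (TCP) lies at the very end of the fingers, on their centre line; the grasp point (between the pads) lies 19 mm behind it (ctrl.grip_point_offset is the distance from the TCP to the grasp point, in m); z points along the fingers, y is the line along which they close (so a half turn about z gives the same grasp; the last joint's range is limited). The gripper opens to 85 mm and grips with 20 to 120 N. Pads are 22 mm wide; open, the fingers measure 114 mm over their backs; the gripper's body (76 mm by 85 mm) begins 54 mm behind the grasp point. The pads swing forward as they close: fully open they stand 13 mm farther back than shut.
Start: joints at [1.167, 0.286, 1.577, -0, 1.279, -0.15], TCP at [0.169, 0.653, 0.231] pointing down, gripper open.
Joint ranges: [-2.77, 2.77], [-0.9, 2.22], [0.21, 2.48], [-1.53, 4.67], [0.24, 2.81], [-2.84, 2.84]. Speed limits (rad/s): [2.79, 2.79, 3.14, 3.14, 3.14, 3.14].

### API

Orientations are given as a unit quaternion [x, y, z, w].
In Python, from plant import telemetry, vision, ctrl gives the robot as it stands.
- The arm moves only by the tool arm_command, never from a script. Its argument "series" is one flat list of numbers, 7 for each row, row after row: the shift along the tool's x, y, z in cm, then the turn, a rotation vector about the tool's x, y, z in degrees, then the closure, from 0 (fully open) to 1 (shut). A call has 1 to 10 rows; each row is the pose to reach, as a shift and turn from the pose commanded when the call began, along the tool's axes at that moment; what a row does not reach only later rows make up. A row lasts 1/12 s, in which the tool goes at most 41.7 mm and 7.16 degrees, less where a joint would pass 70% of its speed; a pose out of reach is approached as far as the arm can. A call with a gripper value outside its range is refused whole. The fingers move at their own pace and stop on an object; "force" is the grip in N (left out, the last holds). Time passes only in rows, so rows that repeat a pose let the fingers close. It gives the time, the measured TCP pose, the force, the opening and the grip force at its end, in the units of the state.
- telemetry.get_state(): the state, without advancing time (a new reading comes with each control period).
- vision.read_camera(name): name is "side" or "top" or "wrist"; returns a dict with "color" (384x512x3 uint8, blue, green, red), "K" (3x3 intrinsics, pixels), "D" ([k1, k2, p1, p2, k3] as OpenCV has them; the pictures are not rectified), "rvec" (rotation vector, rad) and "tvec" (3), from world to camera coordinates, as OpenCV has them; the wrist camera has in their place "T_tool_cam" (4x4, takes a point from camera to tool coordinates, whose origin is the TCP and whose axes are the flange's). Camera axes: x right, y down, z forward; pixel columns grow to the right and rows downward; lengths in m; the calibration is good to about 2 mm. A picture is of the moment at which its call begins: read the wrist's pose just before it. There is no depth.
- ctrl.sign_off(): hands the job in; it is judged then, once.
The state is a dict: "time": time; "qpos": joint angles; "dq": joint speeds; "joint_efforts": joint torques, N m; "eef_pos": TCP position; "tcp_rot": TCP orientation; "contact_force": force on the tool from outside, world axes, zero at the start; "wrist_torque": the same for the moment, N m; "opening": opening from 0.0 (shut) to 1.0 (fully open); "finger_force": force on a finger pad.
Only numpy, scipy, OpenCV 4.12 (cv2) and the standard library are available. Lean on these libraries where they do the work, as an engineer would, in place of code of your own. Each camera call takes 0.05 s, during which the arm holds its last target. There are 200 camera calls.

### The job

Put the weekly pill organizer away at the back of the shelf: shut the lid that has been left open and push the organizer along the shelf until its whole back is flush against the concrete wall, with all seven lids shut. Only push it with the fingertips, never taking it between the fingers, lifting it or tipping it, and do not shift or knock over anything else on the shelf.

Things in the scene. Friction and masses are not known exactly. Their poses are not given: they have to be found in the camera images.
- shelf: Fixed floating wooden shelf, 1160 mm long (y), 290 mm deep (x), 36 mm thick, on the robot's side of a low bare concrete wall. Origin: middle of the shelf's length, on the line where the wall face meets the shelf's top surface. x points into the wall (the wall face is the plane x = 0, the shelf's front edge is at x = -0.29), y left along the wall, z up (the shelf top is z = 0, about 110 mm above the desk). The wall stands 40 mm above the shelf top and is 140 mm thick.
- organizer: Loose clear-plastic weekly pill organizer, about 0.1 to 0.25 kg, a long box 206 mm (its y) x 50 mm (its x) x 31.5 mm high with its lids shut; seven compartments in a row at 29 mm pitch, each with its own lid, hinged along the back. Origin: centre of its underside. x points out of its plain flat back (the side to go against the wall), -x out of its front, y to its left end.
- back_left (a point): Left end of the organizer's back face, 15 mm above its underside (0.025, 0.103, 0.015 in the organizer's frame).
- back_right (a point): Right end of the organizer's back face, 15 mm above its underside (0.025, -0.103, 0.015 in the organizer's frame).
- lid3_edge (a point): Middle of the free edge of lid 3, the one standing open at the start; the edge is 46.5 mm from the hinge line and the lid is 27 mm wide and 2.5 mm thick.
- lid1 (a joint): Hinge of lid 1 counted from the left (y = 87 mm in the organizer's frame), hinge line along y at x = 21.5 mm, z = 30 mm: 0 = shut flat on the box, pi/2 = upright, opens up and back to 2.3 rad. Shut at the start.
- lid2 (a joint): Hinge of lid 2 counted from the left (y = 58 mm in the organizer's frame), hinge line along y at x = 21.5 mm, z = 30 mm: 0 = shut flat on the box, pi/2 = upright, opens up and back to 2.3 rad. Shut at the start.
- lid3 (a joint): Hinge of lid 3 counted from the left (y = 29 mm in the organizer's frame), hinge line along y at x = 21.5 mm, z = 30 mm: 0 = shut flat on the box, pi/2 = upright, opens up and back to 2.3 rad. This is the lid standing open at the start (1.25 to 2.2 rad: from steeply raised to leaning back behind the organizer). A finger pushing it forward from behind and then down shuts it; the hinge rubs slightly (0.005 N m), so it stays at whatever angle it is left.
- lid4 (a joint): Hinge of lid 4 counted from the left (y = 0 mm in the organizer's frame), hinge line along y at x = 21.5 mm, z = 30 mm: 0 = shut flat on the box, pi/2 = upright, opens up and back to 2.3 rad. Shut at the start.
- lid5 (a joint): Hinge of lid 5 counted from the left (y = -29 mm in the organizer's frame), hinge line along y at x = 21.5 mm, z = 30 mm: 0 = shut flat on the box, pi/2 = upright, opens up and back to 2.3 rad. Shut at the start.
- lid6 (a joint): Hinge of lid 6 counted from the left (y = -58 mm in the organizer's frame), hinge line along y at x = 21.5 mm, z = 30 mm: 0 = shut flat on the box, pi/2 = upright, opens up and back to 2.3 rad. Shut at the start.
- lid7 (a joint): Hinge of lid 7 counted from the left (y = -87 mm in the organizer's frame), hinge line along y at x = 21.5 mm, z = 30 mm: 0 = shut flat on the box, pi/2 = upright, opens up and back to 2.3 rad. Shut at the start.
- tin: Round aluminium screw-top tin, 75 mm across, 30 mm high, standing on the shelf. Origin: centre of its underside. Leave alone.
- vase: Empty glass bud vase, 62 mm across its belly, 126 mm high, narrow neck, tips easily. Origin: centre of its underside. Leave alone.
- turtle: Small ceramic turtle, 88 mm long, 62 mm wide, 37 mm high. Origin: on the shelf under the middle of its shell; head to its -x. Leave alone.
- jar: Cream jar with a black lid, 57 mm across, 47 mm high. Origin: centre of its underside. Leave alone.
- remote: White plastic fan remote lying flat, 128 mm (its x) x 40 mm x 15 mm. Origin: centre of its underside. Leave alone.
- case: Black spectacle case, 160 mm (its y) x 58 mm x 40 mm high. Origin: centre of its underside. Leave alone.
- succulent: Succulent in a terracotta pot, 82 mm across, about 100 mm high. Origin: centre of its underside. Leave alone.

How it is judged:
By the outcome, as a careful person would: the job done as asked, in the order asked, and still so for the second after the job is handed in, with the robot touching nothing.
It also fails if it takes over 56 s, if anything falls off the work surface, if the arm or the gripper's body presses on something with over 40 N, if the wrist force passes 120 N, or if a joint passes its speed limit or range.

## Working session

There is one attempt and no reset: what is moved stays moved. The work goes in short steps, Python scripts to look and compute and a tool call to move; the robot and the scene stay as the last step left them, time stands still between calls to the robot, and variables do not carry over. Pictures are saved under pics/ and viewed, at most 12 in all, crops included, and the job is handed in when it is done.

Besides the shell and the picture viewer there is one more tool, called after "Emit:" as name(argument=value, ...) on one line, values as JSON. arm_command: Moves the arm, as the interface text tells. Its arguments: {"type":"object","properties":{"series":{"type":"array","items":{"type":"number"}},"force":{"type":"number"}},"required":["series"]}

```bash
mkdir -p pics
cat > h.py <<'E'
import cv2,numpy as np
from plant import telemetry,vision,ctrl
from scipy.spatial.transform import Rotation as R
def cam(n):
    s=telemetry.get_state(); d=vision.read_camera(n)
    if n=="wrist":
        T=np.eye(4);T[:3,:3]=R.from_quat(s["tcp_rot"]).as_matrix();T[:3,3]=s["eef_pos"]
        M=np.linalg.inv(T@np.array(d["T_tool_cam"]))
    else:
        M=np.eye(4);M[:3,:3]=cv2.Rodrigues(np.array(d["rvec"],float))[0];M[:3,3]=np.ravel(d["tvec"])
    return d["color"],np.array(d["K"],float),np.array(d["D"],float),M
def proj(c,P):
    return cv2.projectPoints(np.array(P,float).reshape(-1,3),cv2.Rodrigues(c[3][:3,:3])[0],c[3][:3,3],c[1],c[2])[0][:,0]
def toz(c,uv,z):
    n=cv2.undistortPoints(np.array(uv,float).reshape(-1,1,2),c[1],c[2])[:,0]
    Rm=c[3][:3,:3];o=-Rm.T@c[3][:3,3]
    r=np.c_[n,np.ones(len(n))]@Rm
    return o+r*((z-o[2])/r[:,2])[:,None]
E
python3 - <<'E'
from h import *
import pickle
o={}
for n in("top","side","wrist"):
    c=cam(n);o[n]=c;print(n,(-c[3][:3,:3].T@c[3][:3,3]).round(3),c[1][0,0])
pickle.dump(o,open("c0.pkl","wb"))
cv2.imwrite("pics/a.png",cv2.resize(o["top"][0],(800,600)));cv2.imwrite("pics/b.png",cv2.resize(o["side"][0],(800,600)))
print(telemetry.get_state())
E
```

```text
top [ 0.516 -0.003  1.486] 431.97535804951286
side [ 0.118 -0.698  0.906] 393.84337716843885
wrist [0.098 0.672 0.372] 304.19318143018796
{'time': 0.15, 'qpos': array([ 1.16699148e+00,  2.87010487e-01,  1.57785310e+00,  1.52942793e-05,
        1.27860906e+00, -1.50001417e-01]), 'dq': array([ 0.00058692, -0.00054144, -0.00442611,  0.00219293, -0.00106537,
        0.00020977]), 'joint_efforts': array([ 5.61400393e-04, -4.06603324e+01, -2.93142074e+01, -1.40263510e-04,
        3.93241746e-03,  2.28754880e-05]), 'eef_pos': array([0.16924694, 0.65290264, 0.23022601]), 'tcp_rot': array([ 1.26563521e-01,  9.91958059e-01, -9.02189662e-04, -2.64017109e-04]), 'contact_force': array([-0.18607737, -0.29669221, -0.86223391]), 'wrist_torque': array([ 0.00154684, -0.00323211, -0.02431077]), 'finger_force': 0.0, 'opening': 1.002029165464363}
```

View pics/a.png

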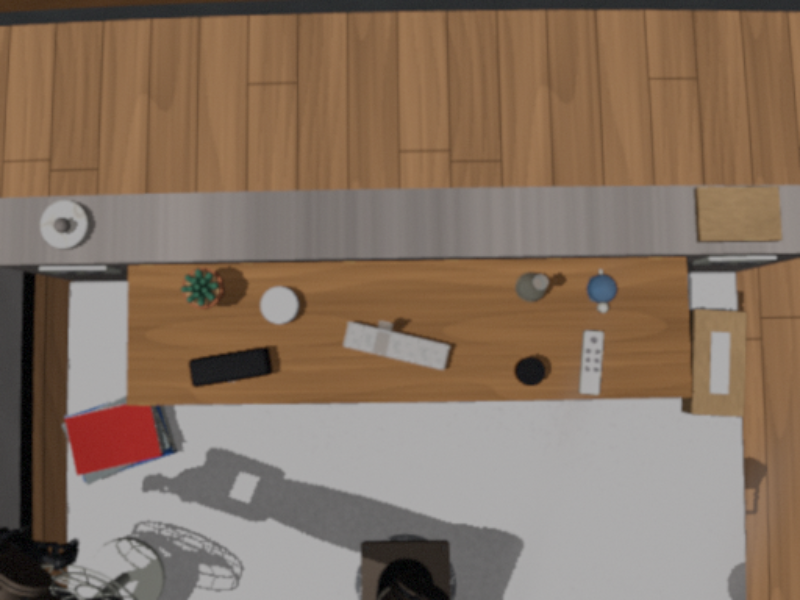

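View pics/b.png

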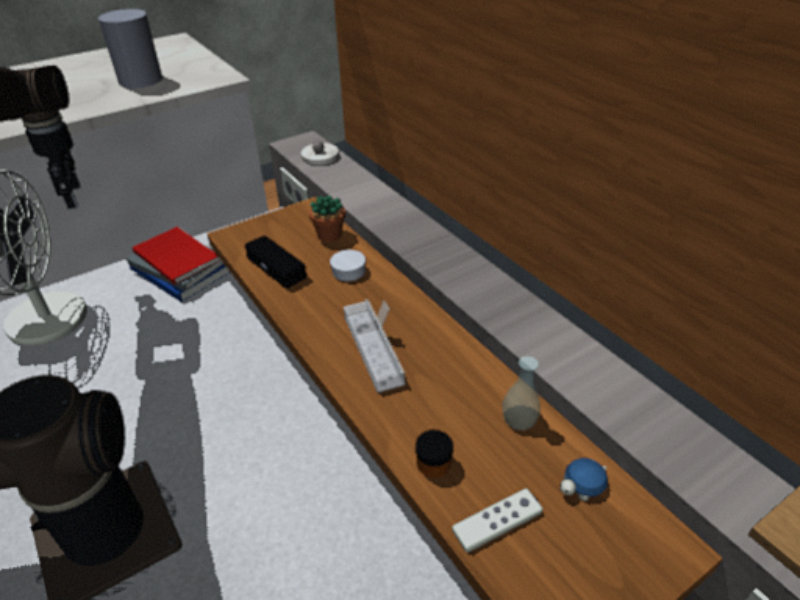

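The top view shows the organizer at about (345-450, 320-370), yawed, with the open lid at (385,325). The tin is at (280,305), the vase at (535,285) and the jar at (530,370). I'll zoom in on the organizer in both views to fit its pose.

Run:
```python
from h import *
import pickle
o=pickle.load(open("c0.pkl","rb"))
a=o["top"][0][195:245,210:300];b=o["side"][0][185:255,210:270]
a=cv2.resize(a,None,fx=8,fy=8,interpolation=cv2.INTER_CUBIC)
b=cv2.resize(b,None,fx=8,fy=8,interpolation=cv2.INTER_CUBIC)
cv2.imwrite("pics/c.png",a);cv2.imwrite("pics/d.png",b)
c=o["top"]
# shelf edges, 800x600 -> native *0.64
e=np.array([[128,404],[690,397],[129,262],[688,257]])*.64
print(toz(c,e,.11).round(4))
```

```text
[[ 0.4044  0.5656  0.11  ]
 [ 0.4008 -0.5866  0.11  ]
 [ 0.6982  0.5663  0.11  ]
 [ 0.6887 -0.5951  0.11  ]]
```

View pics/c.png

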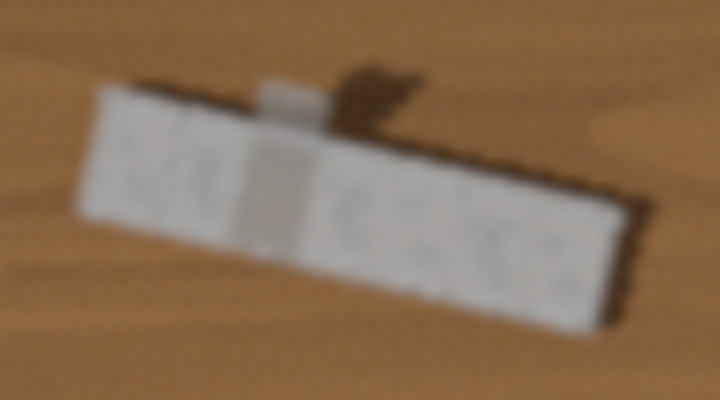

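View pics/d.png

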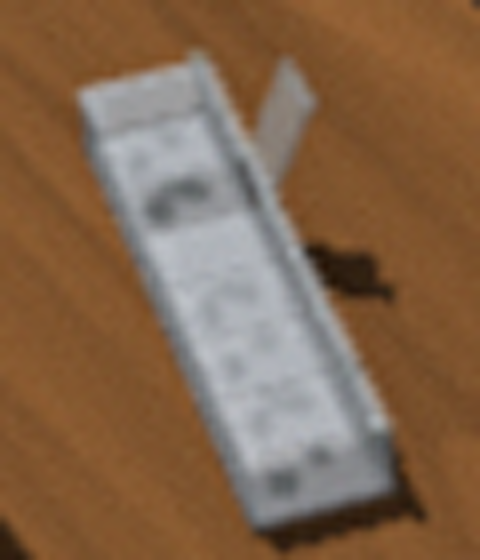

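The crop gives these top-face corners: back-left (102,88), back-right (630,205), front-right (600,332), front-left (77,212). The lid's free edge midpoint is near (298,82) in the top view and (302,79) in the side view. Next I'll fit poses, including the obstacles.

```bash
cat > fit.py <<'E'
from h import *
import pickle
from scipy.optimize import least_squares
o=pickle.load(open("c0.pkl","rb"))
f=lambda p,off:(np.array(p,float)+.5)/8-.5+np.array(off)
ct=f([[102,88],[630,205],[600,332],[77,212]],(210,195))
cs=f([[195,55],[385,430],[255,528],[80,95]],(210,185))
L=np.array([[.025,.103,.0315],[.025,-.103,.0315],[-.025,-.103,.0315],[-.025,.103,.0315]])
lt=f([[298,82]],(210,195));ls=f([[302,79]],(210,185))
def W(p,X):
    return np.asarray(X)@R.from_euler("z",p[2]).as_matrix().T+[p[0],p[1],p[3]]
def lid(a,r=.0465):return [[.0215-r*np.cos(a),.029,.030+r*np.sin(a)]]
def res(p):
    return np.r_[(proj(o["top"],W(p,L))-ct).ravel(),(proj(o["side"],W(p,L))-cs).ravel(),
     (proj(o["top"],W(p,lid(p[4])))-lt).ravel(),(proj(o["side"],W(p,lid(p[4])))-ls).ravel(),(p[3]-.11)/.002]
s=least_squares(res,[.52,0,-.2,.11,1.6])
p=s.x
if __name__=="__main__":
    print("pose",p.round(4),"\nres",s.fun.round(2))
    print("corners",W(p,L).round(4),"lid edge",W(p,lid(p[4])).round(4),"hinge",W(p,lid(0,0)).round(4))
    c=o["top"];g=cv2.cvtColor(c[0],cv2.COLOR_BGR2GRAY).astype(float)
    for nm,uv,h in [("tin",(280,305),.03),("vase belly",(530,288),.05),("jar",(530,371),.047),("turtle",(602,288),.03),("case",(231,366),.04),("case r",(270,352),.04),("succ",(203,287),.08),("remote",(591,362),.015)]:
        print(nm,toz(c,[np.array(uv)*.64],p[3]+h)[0].round(3))
    for u in (110,200,310,400,425):   # row gradients: front edge and wall lines
        q=cv2.GaussianBlur(c[0],(0,0),1)[:,u-2:u+3].mean((1)).astype(float);d=np.abs(np.diff(q,axis=0)).sum(1)
        for lo,hi,nm,z in((250,265,"front",p[3]),(158,172,"wall",p[3])):
            r=sorted(np.argsort(-d[lo:hi])[:4]+lo+.5)
            print(u,nm,[(k,round(d[int(k)])) for k in r],toz(c,[[u,r[int(np.argmax([d[int(k)] for k in r]))]]],z)[0].round(4))
E
python3 fit.py
```

```text
pose [ 0.5159  0.0111 -0.2371  0.1069  2.0248] 
res [ 1.11  0.75 -0.43  0.61 -0.14  0.47  0.66  0.89  1.01  1.13  1.16  0.59
 -0.4  -6.61 -0.44  0.06  0.58  0.95  0.56  1.44 -1.57]
corners [[ 0.5644  0.1053  0.1384]
 [ 0.516  -0.0949  0.1384]
 [ 0.4674 -0.0832  0.1384]
 [ 0.5158  0.117   0.1384]] lid edge [[0.5634 0.0294 0.1786]] hinge [[0.5436 0.0342 0.1369]]
tin [0.602 0.244 0.137]
vase belly [ 0.626 -0.255  0.157]
jar [ 0.462 -0.251  0.154]
turtle [ 0.625 -0.404  0.137]
case [0.481 0.341 0.147]
case r [0.508 0.263 0.147]
succ [0.636 0.386 0.187]
remote [ 0.477 -0.381  0.122]
110 front [(np.float64(257.5), 20), (np.float64(258.5), 29), (np.float64(259.5), 25), (np.float64(262.5), 10)] [0.4037 0.4746 0.1069]
110 wall [(np.float64(165.5), 32), (np.float64(166.5), 61), (np.float64(167.5), 52), (np.float64(169.5), 26)] [0.7006 0.4762 0.1069]
200 front [(np.float64(256.5), 38), (np.float64(257.5), 74), (np.float64(258.5), 73), (np.float64(259.5), 39)] [0.4039 0.1844 0.1069]
200 wall [(np.float64(164.5), 40), (np.float64(165.5), 46), (np.float64(167.5), 31), (np.float64(168.5), 32)] [0.6983 0.182  0.1069]
310 front [(np.float64(254.5), 28), (np.float64(255.5), 63), (np.float64(256.5), 75), (np.float64(257.5), 45)] [ 0.4018 -0.165   0.1069]
310 wall [(np.float64(162.5), 34), (np.float64(163.5), 59), (np.float64(164.5), 37), (np.float64(165.5), 28)] [ 0.6986 -0.1722  0.1069]
400 front [(np.float64(253.5), 54), (np.float64(254.5), 77), (np.float64(255.5), 62), (np.float64(256.5), 27)] [ 0.4023 -0.4527  0.1069]
400 wall [(np.float64(161.5), 37), (np.float64(162.5), 46), (np.float64(164.5), 25), (np.float64(165.5), 24)] [ 0.6974 -0.464   0.1069]
425 front [(np.float64(252.5), 28), (np.float64(253.5), 61), (np.float64(254.5), 73), (np.float64(255.5), 50)] [ 0.4005 -0.5337  0.1069]
425 wall [(np.float64(161.5), 47), (np.float64(162.5), 45), (np.float64(163.5), 24), (np.float64(164.5), 23)] [ 0.6995 -0.5463  0.1069]
```

```bash
sed -i 's/\[255,528\]/[248,477]/' fit.py; python3 fit.py | head -12
```

```text
pose [ 0.5164  0.0124 -0.2396  0.1089  2.0282] 
res [ 0.67  0.49 -0.81  0.53 -0.56  0.4   0.17  0.64  0.98  0.3   0.96 -0.29
  0.25 -1.16 -0.48 -0.8   0.17  0.69  0.53  0.59 -0.53]
corners [[ 0.5652  0.1065  0.1404]
 [ 0.5163 -0.0936  0.1404]
 [ 0.4677 -0.0818  0.1404]
 [ 0.5166  0.1184  0.1404]] lid edge [[0.5642 0.0306 0.1807]] hinge [[0.5442 0.0354 0.1389]]
tin [0.601 0.244 0.139]
vase belly [ 0.626 -0.254  0.159]
jar [ 0.462 -0.25   0.156]
turtle [ 0.625 -0.404  0.139]
case [0.481 0.341 0.149]
```

Fit is good: organizer yaw is -0.24 rad and the lid is at about 2.03 rad. The tool's x axis already points out of the organizer's front, to within 1°. Next I'll compute the tool shifts for the spot behind the lid and the closing arc.

```bash
cat > t.py <<'E'
from fit import *
def shift(Pw):
    st=telemetry.get_state();return (np.array(Pw)-st["eef_pos"])@R.from_quat(st["tcp_rot"]).as_matrix()*100
E
python3 - <<'E'
from t import *
# TCP in organizer frame: front face of shut finger is 11 mm ahead (-x)
for X in ([.070,.029,.115],[.070,.029,.060],[.0325,.029,.058],[.0125,.029,.055],[.0025,.029,.045],[-.0025,.029,.035],[-.0025,.029,.031]):
    P=W(p,[X])[0];print(X,P.round(3),shift(P).round(2))
E
```

```text
[0.07, 0.029, 0.115] [0.591 0.024 0.224] [-56.65 -50.28   0.71]
[0.07, 0.029, 0.06] [0.591 0.024 0.169] [-56.65 -50.27   6.21]
[0.0325, 0.029, 0.058] [0.555 0.033 0.167] [-52.9  -50.33   6.41]
[0.0125, 0.029, 0.055] [0.535 0.038 0.164] [-50.9  -50.35   6.71]
[0.0025, 0.029, 0.045] [0.526 0.04  0.154] [-49.9  -50.37   7.71]
[-0.0025, 0.029, 0.035] [0.521 0.041 0.144] [-49.4  -50.37   8.71]
[-0.0025, 0.029, 0.031] [0.521 0.041 0.14 ] [-49.4  -50.37   9.11]
```

Emit:
arm_command(series=[-2.8,-2.5,-0.2,0,0,0,1,-5.6,-5,-0.4,0,0,0,1,-8.4,-7.5,-0.6,0,0,0,1,-11.2,-10,-0.8,0,0,0,1,-14,-12.5,-1,0,0,0,1,-16.8,-15,-1,0,0,0,1,-19.6,-17.5,-1,0,0,0,1,-22.4,-20,-1,0,0,0,1,-25.2,-22.5,-1,0,0,0,1,-28,-25,-1,0,0,0,1], force=30)

```text
time: 0.98
eef_pos: [0.3781, 0.3394, 0.2412]
tcp_rot: [0.126, 0.992, -0.0, -0.0]
contact_force: [0.5, -0.5, -1.3]
opening: 0.003
finger_force: 0.0
```

Emit:
arm_command(series=[-2.9,-2.6,0,0,0,0,1,-5.8,-5.2,0,0,0,0,1,-8.7,-7.8,0,0,0,0,1,-11.6,-10.4,0,0,0,0,1,-14.5,-13,0,0,0,0,1,-17.4,-15.6,0,0,0,0,1,-20.3,-18.2,0,0,0,0,1,-23.2,-20.8,0,0,0,0,1,-26.1,-23.4,0,0,0,0,1,-28.7,-25.3,0,0,0,0,1])

```text
time: 1.82
eef_pos: [0.5927, 0.0215, 0.241]
tcp_rot: [0.127, 0.992, -0.0, -0.0]
contact_force: [0.4, 0.7, -0.2]
opening: -0.0
finger_force: 0.0
```

Run:
```python
from t import *
c=cam("side");cv2.imwrite("pics/e.png",cv2.resize(c[0][130:290,180:380],(800,640))[:600])
st=telemetry.get_state();print(st["time"],st["eef_pos"],st["tcp_rot"],st["opening"],st["contact_force"])
for X in ([.070,.029,.115],[.070,.029,.060],[.0325,.029,.058],[.0125,.029,.055],[.0025,.029,.045],[-.0025,.029,.035],[-.0025,.029,.031]):
    P=W(p,[X])[0];print(X,P.round(3),shift(P).round(2))
```

```text
1.8667 [0.59566065 0.01744265 0.2409139 ] [ 0.12887915  0.99165778 -0.00162582  0.00154168] -0.0008496839276559634 [ 0.66356635 -2.60140068 -0.09747621]
[0.07, 0.029, 0.115] [0.591 0.024 0.224] [0.59 0.52 1.69]
[0.07, 0.029, 0.06] [0.591 0.024 0.169] [0.61 0.54 7.19]
[0.0325, 0.029, 0.058] [0.555 0.033 0.167] [4.36 0.47 7.38]
[0.0125, 0.029, 0.055] [0.535 0.038 0.164] [6.36 0.43 7.67]
[0.0025, 0.029, 0.045] [0.526 0.04  0.154] [7.36 0.41 8.67]
[-0.0025, 0.029, 0.035] [0.521 0.041 0.144] [7.87 0.41 9.67]
[-0.0025, 0.029, 0.031] [0.521 0.041 0.14 ] [ 7.87  0.41 10.07]
```

View pics/e.png

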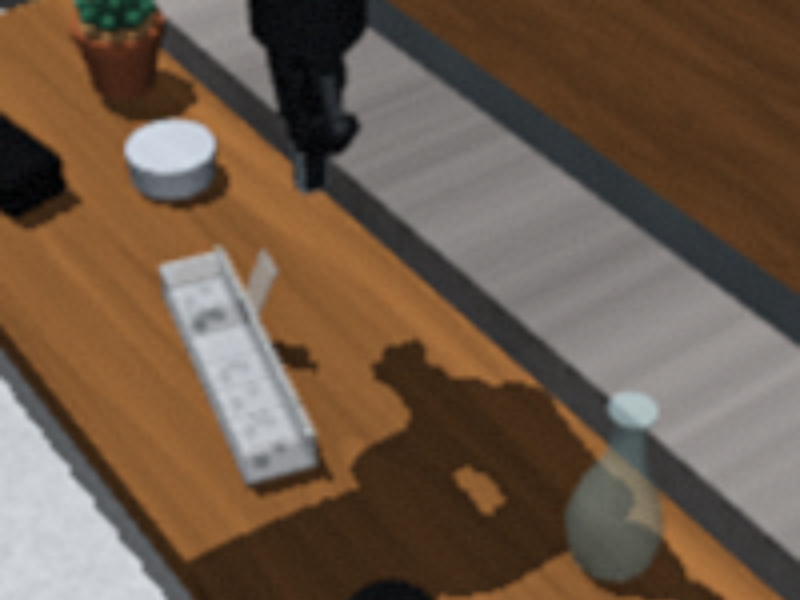

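The side view shows the shut fingertips at crop (312,188), above and behind the open lid, which stands at (262,280). I'll let the arm settle, then check calibration against that tip.

Emit:
arm_command(series=[0,0,2,0,0,0,1,0,0,2,0,0,0,1,0,0,2,0,0,0,1])

```text
time: 2.12
eef_pos: [0.5907, 0.0243, 0.2195]
tcp_rot: [0.127, 0.992, 0.0, -0.002]
contact_force: [-0.8, -0.3, -0.5]
opening: -0.0
finger_force: 0.0
```

Run:
```python
from t import *
c=o["side"]
print(proj(c,[[0.5957,.0174,.241]]),"tip seen 258,177")
for X in ([.070,.029,.060],[-.0025,.029,.031]):
    P=W(p,[X])[0];print(X,P.round(3),shift(P).round(2))
```

```text
[[259.34030651 176.63855844]] tip seen 258,177
[0.07, 0.029, 0.06] [0.591 0.024 0.169] [-0.09 -0.02  5.05]
[-0.0025, 0.029, 0.031] [0.521 0.041 0.14 ] [ 7.14 -0.12  7.98]
```

Emit:
arm_command(series=[0,0,2,0,0,0,1,0,0,4,0,0,0,1,0,0,5.2,0,0,0,1,0.8,0,5.2,0,0,0,1,1.6,0,5.2,0,0,0,1,2.4,0,5.2,0,0,0,1,3.2,0,5.3,0,0,0,1,4,0,5.4,0,0,0,1,4.8,0,5.5,0,0,0,1,5.4,0,5.6,0,0,0,1])

```text
time: 2.95
eef_pos: [0.5389, 0.038, 0.1658]
tcp_rot: [0.126, 0.992, 0.0, 0.0]
contact_force: [0.5, 0.2, -0.4]
opening: -0.001
finger_force: 0.1
```

Emit:
arm_command(series=[0.4,0,0.2,0,0,0,1,0.8,0,0.5,0,0,0,1,1.1,0,0.8,0,0,0,1,1.4,0,1.1,0,0,0,1,1.6,0,1.4,0,0,0,1,1.8,0,1.7,0,0,0,1,1.9,0,2.0,0,0,0,1,1.9,0,2.2,0,0,0,1,1.9,0,2.3,0,0,0,1,1.9,0,2.3,0,0,0,1])

```text
time: 3.78
eef_pos: [0.5212, 0.0424, 0.1419]
tcp_rot: [0.127, 0.992, -0.0, -0.0]
contact_force: [0.4, 0.2, -0.4]
opening: 0.0
finger_force: 0.0
```

Emit:
arm_command(series=[0,0,0.1,0,0,0,1,0,0,0.15,0,0,0,1,0,0,0.2,0,0,0,1,0,0,0.2,0,0,0,1])

```text
time: 4.12
eef_pos: [0.5216, 0.0424, 0.1415]
tcp_rot: [0.127, 0.992, -0.0, 0.0]
contact_force: [-3.7, 0.5, 5.5]
opening: 0.002
finger_force: 2.6
```

Run:
```python
from t import *
print(telemetry.get_state()["contact_force"])
c=cam("side");cv2.imwrite("pics/f.png",cv2.resize(c[0][170:260,200:320],(800,600)))
```

```text
[-3.69376169  0.49658817  5.4864333 ]
```

View pics/f.png

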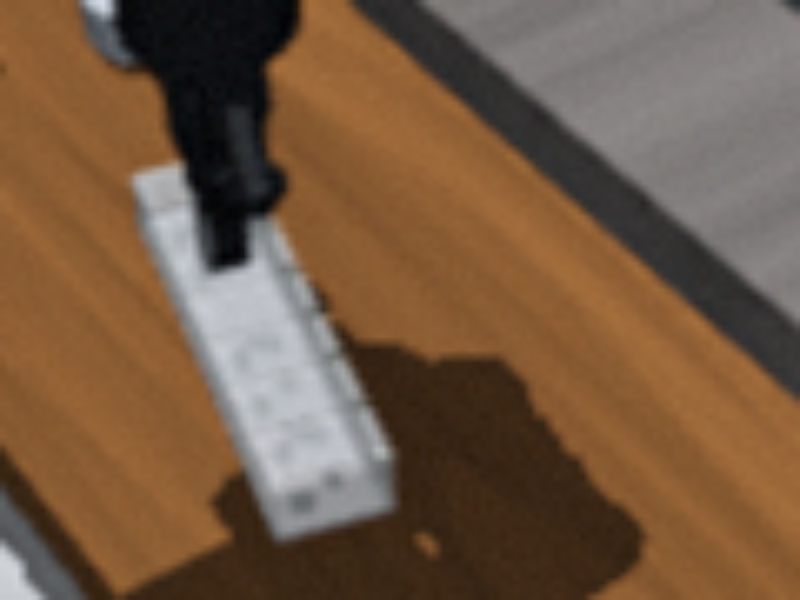

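The lid is shut under the fingertip (tip at (225,268)), with 5.5 N down. Now I'll lift, open, and move in front of the organizer's middle.

Emit:
arm_command(series=[0,0,-2,0,0,0,1,0,0,-5,0,0,0,1,0.5,-0.5,-6,0,0,0,0,2.5,-1.8,-6,0,0,0,0,4.5,-2.9,-6,0,0,0,0,5.6,-2.9,-6,0,0,0,0,5.6,-2.9,-6,0,0,0,0,5.6,-2.9,-6,0,0,0,0])

```text
time: 4.83
eef_pos: [0.46, 0.0284, 0.2005]
tcp_rot: [0.127, 0.992, -0.0, 0.001]
contact_force: [-0.1, -0.3, 1.4]
opening: 0.847
finger_force: 0.0
```

Run:
```python
from t import *
c=cam("top");st=telemetry.get_state();print(st["eef_pos"],st["opening"])
for X in ([-.056,0,.03],[-.056,0,-.003],[-.036,0,-.003]):
    print(X,shift(W(p,[X])[0]).round(2))
import pickle;pickle.dump(c,open("c1.pkl","wb"))
cv2.imwrite("pics/g.png",np.hstack([cv2.resize(c[0][175:265,200:320],(400,300),interpolation=2),cv2.resize(cam("side")[0][170:260,200:320],(400,300),interpolation=2)]))
```

```text
[0.46043503 0.02837873 0.20061462] 0.9254619526333672
[-0.056, 0, 0.03] [-0.22 -0.22  6.17]
[-0.056, 0, -0.003] [-0.21 -0.22  9.47]
[-0.036, 0, -0.003] [-2.21 -0.2   9.47]
```

View pics/g.png

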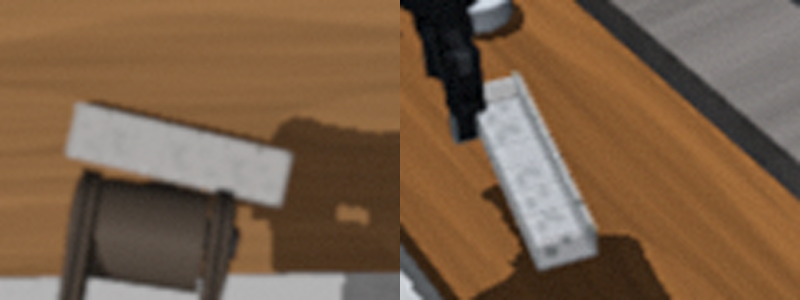

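All lids look shut, and the fingers are open in front of the box. Descending now.

Emit:
arm_command(series=[0,-0.2,3,0,0,0,0,0,-0.2,6,0,0,0,0,0,-0.2,8,0,0,0,0,0,-0.2,9,0,0,0,0,0,-0.2,9.4,0,0,0,0,0,-0.2,9.4,0,0,0,0])

```text
time: 5.43
eef_pos: [0.4595, 0.0265, 0.1058]
tcp_rot: [0.126, 0.992, 0.0, -0.001]
contact_force: [-0.4, 0.6, -0.1]
opening: 1.002
finger_force: 0.0
```

Emit:
arm_command(series=[-0.5,0,0,0,0,0,0,-1,0,0,0,0,0,0,-1.4,0,0,0,0,0,0,-1.7,0,0,0,0,0,0,-2,0,0,0,0,0,0,-2.3,0,0,0,0,0,0,-2.6,0,0,0,0,0,0,-2.9,0,0,0,0,0,0])

```text
time: 6.1
eef_pos: [0.4873, 0.0193, 0.1063]
tcp_rot: [0.127, 0.992, 0.0, -0.001]
contact_force: [-2.1, -0.2, 1.4]
opening: 0.995
finger_force: 0.7
```

Run:
```python
from t import *
st=telemetry.get_state();print(st["eef_pos"],st["opening"],st["contact_force"],st["wrist_torque"])
print(shift(W(p,[[-.036,0,-.003]])[0]))
cv2.imwrite("pics/i.png",np.hstack([cv2.resize(cam("top")[0][175:265,200:320],(400,300),interpolation=2),cv2.resize(cam("side")[0][170:260,200:320],(400,300),interpolation=2)]))
```

```text
[0.48731626 0.0192675  0.1062884 ] 0.9948787097872002 [-2.09139629 -0.17258788  1.4201178 ] [ 0.08043055  0.23828157 -0.04731286]
[0.60678463 0.01279434 0.03525271]
```

View pics/i.png

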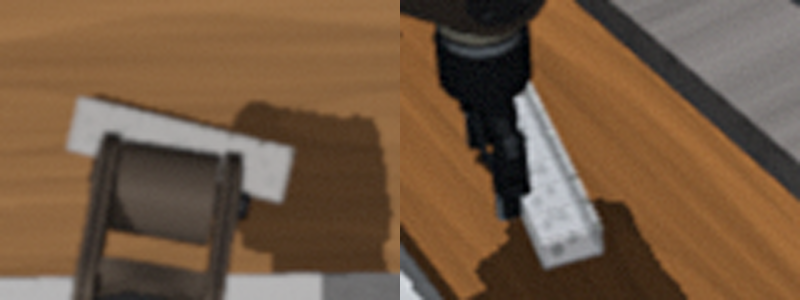

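Emit:
arm_command(series=[-0.58,0.15,0,0,0,-1.4,0,-1.16,0.3,0,0,0,-2.8,0,-1.74,0.45,0,0,0,-4.2,0,-2.32,0.6,0,0,0,-5.6,0,-2.9,0.75,0,0,0,-7,0,-3.48,0.9,0,0,0,-8.4,0,-4.06,1.05,0,0,0,-9.8,0,-4.64,1.2,0,0,0,-11.2,0,-5.22,1.35,0,0,0,-12.7,0,-5.8,1.5,0,0,0,-14.2,0])

```text
time: 7.03
eef_pos: [0.5479, 0.0192, 0.1063]
tcp_rot: [0.002, 1.0, -0.0, -0.0]
contact_force: [-1.4, 0.2, -0.2]
opening: 1.0
finger_force: 0.3
```

Run:
```python
from t import *
st=telemetry.get_state();print(st["eef_pos"],st["opening"],st["contact_force"],R.from_quat(st["tcp_rot"]).as_matrix()[:2].round(4))
cv2.imwrite("pics/j.png",np.hstack([cv2.resize(cam("top")[0][155:245,200:320],(400,300),interpolation=2),cv2.resize(cam("side")[0][170:260,200:320],(400,300),interpolation=2)]))
```

```text
[0.54792341 0.01918135 0.10627868] 1.0004786086224207 [-1.42236084  0.18500754 -0.23883333] [[-1.0e+00  3.3e-03 -1.0e-04]
 [ 3.3e-03  1.0e+00 -0.0e+00]]
```

View pics/j.png

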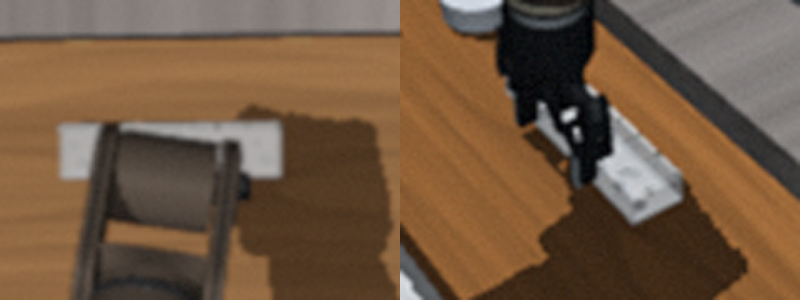

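The box is now parallel to the wall (edge at row 122, wall base at row 40) and both fingers are on its front. Pushing straight.

Emit:
arm_command(series=[-0.8,0,0,0,0,0,0,-1.6,0,0,0,0,0,0,-2.4,0,0,0,0,0,0,-3.2,0,0,0,0,0,0,-4,0,0,0,0,0,0,-4.8,0,0,0,0,0,0,-5.6,0,0,0,0,0,0,-6.4,0,0,0,0,0,0,-7,0,0,0,0,0,0,-7.3,0,0,0,0,0,0])

```text
time: 7.97
eef_pos: [0.6213, 0.0187, 0.1064]
tcp_rot: [0.003, 1.0, -0.0, 0.0]
contact_force: [-1.8, -0.3, 0.8]
opening: 1.001
finger_force: 0.7
```

Emit:
arm_command(series=[-0.2,0,0,0,0,0,0,-0.4,0,0,0,0,0,0,-0.6,0,0,0,0,0,0,-0.7,0,0,0,0,0,0,-0.8,0,0,0,0,0,0,-0.8,0,0,0,0,0,0])

```text
time: 8.47
eef_pos: [0.6285, 0.0187, 0.1063]
tcp_rot: [0.003, 1.0, -0.0, 0.0]
contact_force: [-0.4, -0.1, 0.2]
opening: 0.998
finger_force: 0.2
```

Emit:
arm_command(series=[-0.2,0,0,0,0,0,0,-0.4,0,0,0,0,0,0,-0.5,0,0,0,0,0,0,-0.6,0,0,0,0,0,0,-0.6,0,0,0,0,0,0])

```text
time: 8.88
eef_pos: [0.6306, 0.0186, 0.1063]
tcp_rot: [0.001, 1.0, -0.0, -0.006]
contact_force: [-13.8, -2.1, 9.1]
opening: 1.003
finger_force: 6.8
```

Wall contact at 14 N. I'll back off, raise clear and measure flushness.

Emit:
arm_command(series=[-0.3,0,0,0,0,0,0,0.5,0,0,0,0,0,0,1.5,0,0,0,0,0,0,3,0,0,0,0,0,0,4,0,-3,0,0,0,0,7,0,-7,0,0,0,0,11,0,-11,0,0,0,0,14,0,-13,0,0,0,0,14,0,-13,0,0,0,0])

```text
time: 9.63
eef_pos: [0.4938, 0.0196, 0.2407]
tcp_rot: [0.003, 1.0, -0.001, 0.003]
contact_force: [1.6, 0.2, -0.2]
opening: 1.001
finger_force: 0.0
```

Run:
```python
from t import *
import pickle
c=cam("top");s=cam("side");w=cam("wrist");pickle.dump((c,s,w),open("c2.pkl","wb"))
a=np.vstack([cv2.resize(c[0][150:200,205:305],(800,400),interpolation=2),np.hstack([cv2.resize(s[0][150:230,220:320],(250,200),interpolation=2),cv2.resize(w[0],(266,200)),np.zeros((200,284,3),np.uint8)])])
cv2.imwrite("pics/k.png",a)
```

```text
(no output)
```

View pics/k.png

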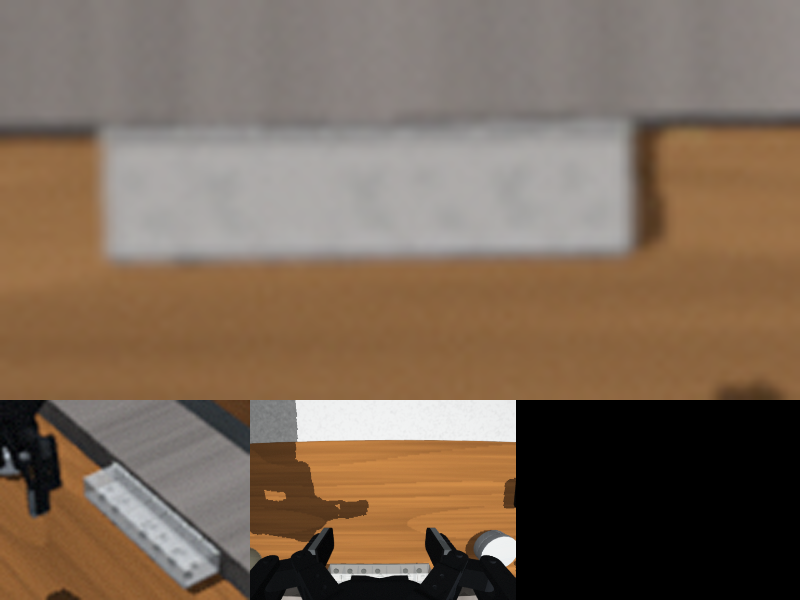

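It looks flush, with the box's edges parallel to the wall line. A self-aligning push at the box's centre with shut fingertips will make sure of it.

Run:
```python
from t import *
import pickle
c,s,w=pickle.load(open("c2.pkl","rb"))
q=np.array([[103,262],[635,252],[103,128],[635,120]])/8+[205,150]-.44
Q=toz(c,q,.1405);print(Q.round(4),telemetry.get_state()["eef_pos"])
print("tool shift to pre-contact",shift([Q[:2,0].mean()-.03,Q[:2,1].mean(),.122]).round(2))
```

```text
[[ 0.6398  0.1231  0.1405]
 [ 0.6402 -0.0851  0.1405]
 [ 0.6926  0.1226  0.1405]
 [ 0.6922 -0.0862  0.1405]] [0.49495602 0.01943243 0.23794273]
tool shift to pre-contact [-11.45   0.04  11.65]
```

Emit:
arm_command(series=[-3,0,3,0,0,0,1,-6,0,6,0,0,0,1,-8,0,9,0,0,0,1,-9,0,11,0,0,0,1,-10,0,11.6,0,0,0,1,-11,0,11.6,0,0,0,1,-12,0,11.6,0,0,0,1,-12.7,0,11.6,0,0,0,1,-13.1,0,11.6,0,0,0,1,-13.3,0,11.6,0,0,0,1])

```text
time: 10.62
eef_pos: [0.6283, 0.0186, 0.1205]
tcp_rot: [0.003, 1.0, -0.0, 0.0]
contact_force: [1.1, -0.4, 0.4]
opening: -0.0
finger_force: 0.0
```

Emit:
arm_command(series=[-0.2,0,0,0,0,0,1,-0.3,0,0,0,0,0,1,-0.4,0,0,0,0,0,1,-0.4,0,0,0,0,0,1])

```text
time: 10.95
eef_pos: [0.6309, 0.0187, 0.1205]
tcp_rot: [0.003, 1.0, -0.0, -0.0]
contact_force: [-1.2, 0.0, 0.8]
opening: -0.002
finger_force: 0.7
```

Emit:
arm_command(series=[-0.1,0,0,0,0,0,1,-0.2,0,0,0,0,0,1,-0.25,0,0,0,0,0,1,-0.3,0,0,0,0,0,1,-0.3,0,0,0,0,0,1])

```text
time: 11.37
eef_pos: [0.6308, 0.0188, 0.1205]
tcp_rot: [0.003, 1.0, -0.0, -0.005]
contact_force: [-11.0, -1.0, 7.7]
opening: -0.003
finger_force: 5.9
```

Same contact depth, so it's seated. Backing off straight, then a final look.

Emit:
arm_command(series=[0.2,0,0,0,0,0,1,1,0,0,0,0,0,1,2.5,0,0,0,0,0,1,4,0,-3,0,0,0,1,7,0,-7,0,0,0,1,11,0,-10,0,0,0,1,14,0,-12,0,0,0,1,14,0,-12,0,0,0,1,14,0,-12,0,0,0,1])

```text
time: 12.12
eef_pos: [0.494, 0.0196, 0.2436]
tcp_rot: [0.003, 1.0, -0.001, 0.004]
contact_force: [0.0, 0.9, -0.2]
opening: -0.002
finger_force: 0.0
```

Run:
```python
from t import *
c=cam("top");s=cam("side")
a=np.vstack([cv2.resize(c[0][150:200,205:305],(800,400),interpolation=2),np.hstack([cv2.resize(s[0][165:230,240:305],(200,200),interpolation=2),cv2.resize(c[0][150:260,80:450],(600,200))])])
cv2.imwrite("pics/l.png",a)
d=cv2.absdiff(cv2.GaussianBlur(c[0],(0,0),1),cv2.GaussianBlur(o["top"][0],(0,0),1)).max(2)
for nm,u,v in [("tin",280,305),("vase",535,285),("jar",530,371),("turtle",602,290),("case",231,366),("succ",203,287),("remote",591,362)]:
    u,v=int(u*.64),int(v*.64);print(nm,d[v-14:v+14,u-14:u+14].max())
```

```text
tin 9
vase 9
jar 58
turtle 9
case 9
succ 9
remote 9
```

View pics/l.png

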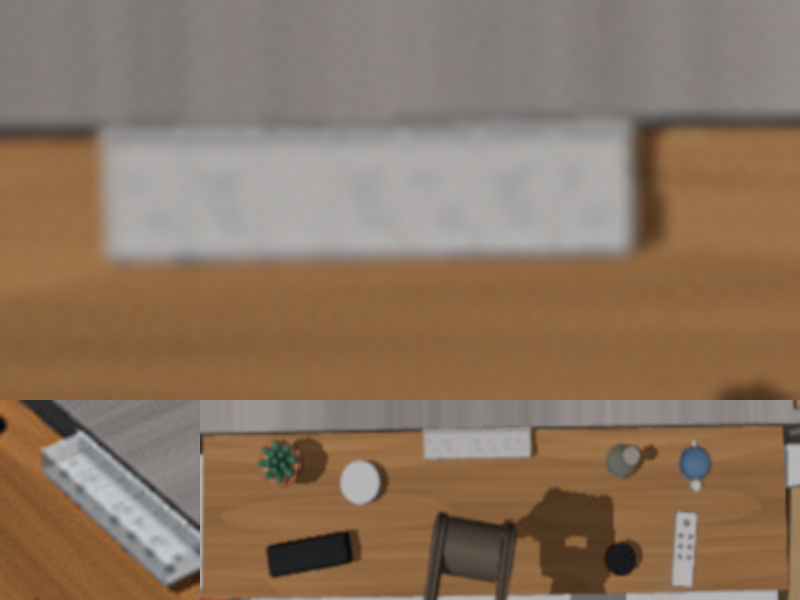

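The organizer sits flush along the wall with every lid shut. The neighbours haven't moved; the only image change, near the jar, is the arm's shadow. The robot is clear, so I'm handing in.

```bash
python3 -c "
from plant import ctrl
print(ctrl.sign_off())"
```

```text
the job is handed in; nothing more can be done
None
```

The job is handed in at about 12 s: lid 3 is shut, the organizer looks flush against the wall with all seven lids closed, and nothing else on the shelf was moved.

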